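# Roll a bearing sleeve up the gauge ramp and hold it against the spring stop

### The job

With the fingertips, slowly push the steel bearing sleeve that lies at the foot of the small ramp up the slope to the sprung stop plate, keeping the fingers behind it all the way so that it never runs free or rolls back; do not grasp or lift it, and leave the things beside the ramp alone. Press gently on with it until the stop plate is pushed well in, more than half of its travel, and finish while still holding it there: the program ends with the sleeve held against the pressed-in plate.

Things in the scene. Friction and masses are not known exactly. Their poses are not given: they have to be found in the camera images.
- sleeve: steel bearing sleeve, a cylinder 40 mm in diameter and 80 mm long (closed-looking dark bore, solid for contact), about 0.4 kg, lying crosswise in the ramp's lane, free to roll, ground and lightly oiled (friction on the ramp and plate about 0.2). Origin at its centre; its y axis is the cylinder's axis; x and z turn as it rolls. It starts at rest on the level landing, its centre 30 to 52 mm before the foot of the slope
- ramp: fixed aluminium and steel ramp. Origin on the worktop under the foot of the slope; x points level in the uphill direction, z up. A level landing, 90 mm long, its surface 12 mm above the worktop, runs from x = -90 to 0 mm, with a 3.5 mm lip at its low end (x = -90 to -86); there the slope begins. The lane is 86 mm wide (y = -43 to 43) between side rails 8 mm thick and 10 mm high. A push well off the middle of the sleeve skews it and may wedge it between the rails
- deck: the ramp's sloping part: origin at the foot of the slope, on its surface, mid-lane; x points up the slope, which rises 8 degrees, y across the lane, z square to the slope. Slope surface z = 0, 200 mm long. A fixed stop housing, 78 mm wide and 44 mm high, stands at x = 171 to 197 mm
- stop_face (a point): centre of the stop plate's face that the sleeve meets, 20.5 mm above the slope; at deck x = 150 mm when the plate is out. The plate is 60 mm wide, 32 mm high and 6 mm thick
- stop_plate (a joint): how far the sprung stop plate is pushed in, up the slope: 0 m = out, 0.012 m = fully in. The spring takes 1.2 N to start and 4.8 N fully in
- spare_sleeve: bystander: shorter steel sleeve, 40 mm in diameter and 44 mm high, standing upright on the worktop beside the ramp; origin at its centre
- att_box: bystander: small grey die-cast box with connectors, 50 x 74 x 27 mm, beside the ramp; origin under its centre
- adapter: bystander: coax adapter lying beside the ramp, 14 x 38 x 16 mm; origin under its centre
Mind the look-alikes: they are no part of the job. Leave any blue or green look-alike of the sleeve alone.

How it is judged:
On the way:
1. the sleeve is pushed up the slope by the fingers (x of sleeve in the frame of deck between 0.05 and 0.12 m and contact force between the fingers and sleeve above 0.05 N).
At the end, for the whole second after the job is handed in: the sleeve, pushed by the fingers (over 0.5 N), presses the stop plate (over 0.5 N) in by more than 6 of its 12 mm; it is still, on the slope (centre 16 to 26 mm above it), square to the lane within 0.12 rad; spare sleeve, box and adapter within 20 mm of where they stood (value of joint stop_plate above 0.006 m and contact force between the fingers and sleeve above 0.5 N and contact force between sleeve and stop_plate above 0.5 N and x of sleeve in the frame of deck above 0.13 m and z of sleeve in the frame of deck between 0.016 and 0.026 m and angle between the y axis of sleeve and the y axis of deck, either way round below 0.12 rad and linear speed of sleeve below 0.01 m/s and distance of each of spare_sleeve, att_box, adapter from where it was at the start of the episode below 0.02 m); the arm keeps its last pose, push and grip.
It fails at once if the sleeve is lifted off the ramp (centre over 34 mm above the slope's plane) (z of sleeve in the frame of deck above 0.034 m).
It fails at once if the sleeve runs free on the slope: faster than 0.12 m/s without the fingers on it (x of sleeve in the frame of deck above 0.01 m and linear speed of sleeve above 0.12 m/s and contact force between the fingers and sleeve below 0.01 N).
It fails at once if the sleeve is rammed against the stop plate (over 30 N) (contact force between sleeve and stop_plate above 30 N).
It fails at once if a thing beside the ramp is disturbed (over 20 mm) (distance of any of spare_sleeve, att_box, adapter from where it was at the start of the episode above 0.02 m).
It also fails if it takes over 45 s, if anything falls off the work surface, if the arm or the gripper's body presses on something with over 40 N, if the wrist force passes 120 N, or if a joint passes its speed limit or range.

### The arm

A 7-joint arm with a two-finger parallel gripper is mounted at the origin on a cart in front of the work surface, level with it; the furniture and walls round the work are solid. World frame = base frame: x ahead of the robot, y to its left, z up, the work surface at z = 0. Lengths are in m, angles in rad, forces in N, time in s.
With the tool pointing down it reaches from about 0.4 to 0.9 m from the base axis. Payload 5.6 kg.
Tool frame: the origin (TCP) lies between the finger pads; the fingertips stand 19 mm ahead of it and the grasp point (between the pads) is the TCP; z points along the fingers, y is the line along which they close (so a half turn about z gives the same grasp; the last joint's range is limited). The gripper opens to 92 mm and grips with 3 to 60 N. Pads are 20 mm wide; open, the fingers measure 128 mm over their backs; the gripper's body (75 mm by 189 mm) begins 69 mm behind the grasp point.
Start: joints at [-1.352, 0.468, -0.012, 1.603, 0.006, 1.071, -0.056], TCP at [0.168, 0.628, 0.234] pointing down, gripper open.
Joint ranges: [-2.53, 2.53], [-0.31, 2.02], [-1.57, 1.55], [0.28, 2.44], [-1.29, 4.43], [0.15, 1.84], [-2.92, 2.92]. Speed limits (rad/s): [2.57, 2.57, 3.14, 3.14, 3.14, 3.14, 3.14].

### API

Orientations are given as [roll, pitch, yaw] about the fixed x, y, z axes, in that order (R = Rz(yaw) Ry(pitch) Rx(roll)).
In Python, from bench import monitor, vision, env gives the robot as it stands.
- The arm moves only by the tool arm_command, never from a script. Its argument "deltas" is one flat list of numbers, 5 for each row, row after row: the shift along the tool's x, y, z in m, then the turn about the tool's z in degrees, then the opening, from 0 (shut) to 1 (fully open). In form: [dx, dy, dz, twist, hand, dx, dy, dz, twist, hand, ...]. A call has 1 to 10 rows; each row is the pose to reach, as a shift and turn from the pose commanded when the call began, along the tool's axes at that moment; what a row does not reach only later rows make up. A row lasts 1/8 s, in which the tool goes at most 62.5 mm and 10.7 degrees, less where a joint would pass 70% of its speed; a pose out of reach is approached as far as the arm can. A call with a gripper value outside its range is refused whole. The fingers move at their own pace and stop on an object; "force" is the grip in N (left out, the last holds). Time passes only in rows, so rows that repeat a pose let the fingers close. It gives the time, the measured TCP pose, the force, the opening and the grip force at its end, in the units of the state.
- monitor.get_state(): the state, without advancing time (a new reading comes with each control period).
- vision.camera(name): name is "scene" or "top"; returns a dict with "color" (400x640x3 uint8, blue, green, red), "fov_y" (degrees; the focal length in pixels is half the picture's height over the tangent of half this angle, whatever the lens; pixels are square), "cx", "cy" (the principal point, pixels), "cam_to_world" (4x4, takes a point from camera to world coordinates). Camera axes: x right, y down, z forward; pixel columns grow to the right and rows downward; lengths in m; the calibration is good to about 2 mm. A picture is of the moment at which its call begins. There is no depth.
- env.job_done(): hands the job in; it is judged then, once.
The state is a dict: "t": time; "joint_positions": joint angles; "dq": joint speeds; "effort": joint torques, N m; "tcp_pos": TCP position; "tcp_rot": TCP orientation; "contact_force": force on the tool from outside, world axes, zero at the start; "wrist_torque": the same for the moment, N m; "opening": finger opening in m; "grasp_force": force on a finger pad.
Only numpy, scipy, OpenCV 4.12 (cv2) and the standard library are available. Lean on these libraries where they do the work, as an engineer would, in place of code of your own. Each camera call takes 0.05 s, during which the arm holds its last target. There are 200 camera calls.

## Working session

There is one attempt and no reset: what is moved stays moved. The work goes in short steps, Python scripts to look and compute and a tool call to move; the robot and the scene stay as the last step left them, time stands still between calls to the robot, and variables do not carry over. Pictures are saved under pics/ and viewed, at most 10 in all, crops included, and the job is handed in when it is done.

Besides the shell and the picture viewer there is one more tool, called after ">>>" as a command line: name --argument value ..., lists and objects as JSON in quotes. arm_command: Moves the arm, as the interface text tells. Its arguments: {"type":"object","properties":{"deltas":{"type":"array"},"force":{"type":"number"}},"required":["deltas"]}

```bash
mkdir -p pics
python3 - <<'E'
from bench import monitor, vision, env
import cv2,pickle
for n in ("scene","top"):
    c=vision.camera(n); cv2.imwrite(f"pics/{n}0.png",c["color"]); pickle.dump(c,open(f"{n}0.pkl","wb"))
    print(n,c["fov_y"],c["cx"],c["cy"],c["cam_to_world"])
s=monitor.get_state(); print(s)
E
```

```text
scene 46.385226714300224 316.2417223940391 201.68683278978327 [[ 0.65623377 -0.4588529   0.59900855  0.01905547]
 [-0.75453771 -0.4048202   0.51652051 -0.32188987]
 [ 0.00548383 -0.79093275 -0.61187851  0.59081518]
 [ 0.          0.          0.          1.        ]]
top 43.39745519263762 312.42987285617136 207.9876106677662 [[ 0.01181379 -0.99367063  0.11170994  0.44049421]
 [-0.99987288 -0.01054283  0.01196123  0.12006222]
 [-0.01070779 -0.11183704 -0.99366887  0.9262244 ]
 [ 0.          0.          0.          1.        ]]
{'t': 0.1, 'joint_positions': array([-1.35202012,  0.4682753 , -0.01161763,  1.60352541,  0.00603197,
        1.0713974 , -0.05633881]), 'dq': array([-0.00014776, -0.00348375,  0.00094257, -0.00247802,  0.00033526,
       -0.00023436,  0.00053545]), 'effort': array([ 1.22743029e-03, -5.21647060e+01, -1.24288048e-02, -2.44361526e+01,
       -5.68793365e-02,  1.41021278e-02,  5.67047175e-05]), 'tcp_pos': array([0.16815318, 0.62736332, 0.23274709]), 'tcp_rot': array([-3.14002705e+00,  1.35614219e-04,  2.87974181e+00]), 'contact_force': array([-0.5632066 , -0.52509684, -0.04267143]), 'wrist_torque': array([-0.00552127, -0.00822064,  0.01975705]), 'grasp_force': 0.0, 'opening': 0.09154800697882488}
```

View pics/top0.png

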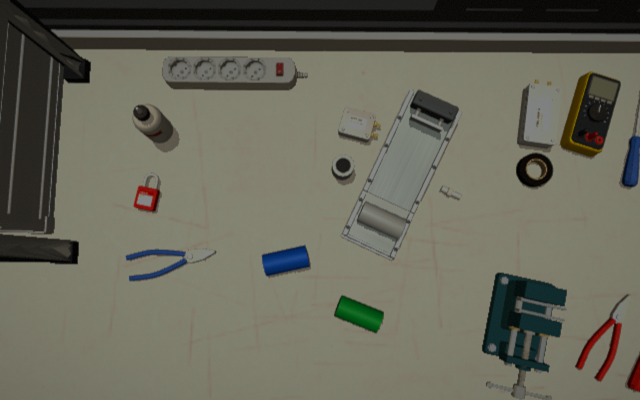

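View pics/scene0.png

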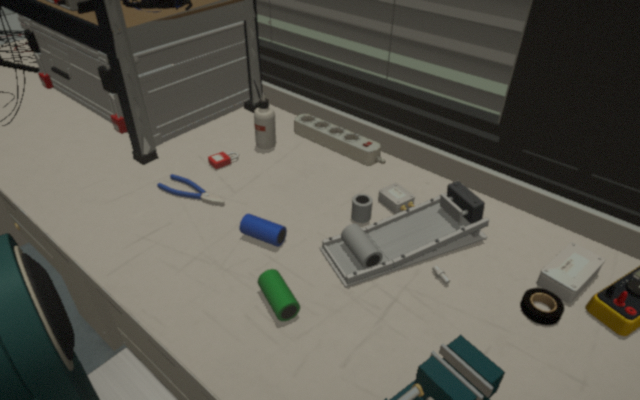

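The top view shows these candidates:
- the grey sleeve in the lane at (382,220)
- the blue look-alike at (286,261)
- the green look-alike at (359,313)
- the upright spare sleeve at (343,168)

I choose the grey one lying in the lane. The box is at (358,125), the adapter at (451,192) and the stop housing at (435,105). I'll check the choice in a close crop.

Run:
```python
import cv2,pickle
c=pickle.load(open("top0.pkl","rb"))["color"]
cv2.imwrite("pics/crop.png",cv2.resize(c[80:270,320:480],None,fx=3.1,fy=3.1,interpolation=cv2.INTER_CUBIC))
```

```text
(no output)
```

View pics/crop.png

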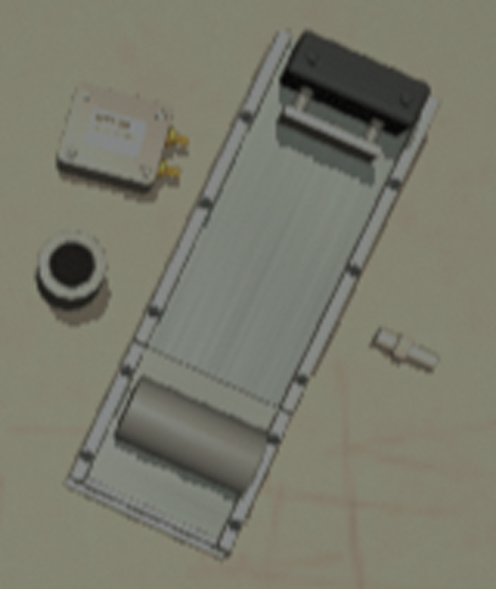

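The crop shows a plain grey sleeve lying in the lane, centre at about crop (195,437), which is top (383,221). The foot line runs from (137,343) to (290,408) in the crop, and the plate's top edge from (280,110) to (377,155).

```bash
cat > h.py <<'E'
import numpy as np,pickle
def ray(c,u,v,z):
    f=200/np.tan(np.radians(c["fov_y"]/2)); T=c["cam_to_world"]
    d=T[:3,:3]@np.array([(u-c["cx"])/f,(v-c["cy"])/f,1]); o=T[:3,3]
    return o+d*(z-o[2])/d[2]
def proj(c,p):
    f=200/np.tan(np.radians(c["fov_y"]/2)); T=c["cam_to_world"]
    q=T[:3,:3].T@(np.array(p)-T[:3,3]); return q[:2]/q[2]*f+[c["cx"],c["cy"]]
E
python3 - <<'E'
from h import *
c=pickle.load(open("top0.pkl","rb")); s=pickle.load(open("scene0.pkl","rb"))
P={}
for n,u,v,z in [("footL",137,343,.012),("footR",290,408,.012),("lipL",68,485,.0155),("lipR",230,555,.0155),("slTL",147,377,.032),("slTR",275,440,.032),("slBL",117,440,.032),("slBR",243,492,.032),("plL",280,110,.069),("plR",377,155,.069),("houL",310,32,.084),("houR",432,90,.084)]:
    P[n]=ray(c,320+u/3.1,80+v/3.1,z); print(n,P[n].round(4))
m=lambda a,b:(P[a]+P[b])/2
foot=m("footL","footR");lip=m("lipL","lipR");pl=m("plL","plR");sl=(m("slTL","slTR")+m("slBL","slBR"))/2;hou=m("houL","houR")
print("foot",foot,"lip",lip,"sl",sl,"pl",pl,"hou",hou)
print("w foot",np.linalg.norm(P["footL"]-P["footR"]),"lip-foot",np.linalg.norm((foot-lip)[:2]),"foot-pl",np.linalg.norm((pl-foot)[:2]))
for a,b in((lip,foot),(foot,pl),(lip,pl),(lip,hou)):
    d=b-a;print("yaw",np.degrees(np.arctan2(d[1],d[0])))
for a,b in(("footL","footR"),("lipL","lipR"),("slTL","slTR"),("slBL","slBR"),("plL","plR")):
    d=P[b]-P[a];print(a,"perp yaw",np.degrees(np.arctan2(d[1],d[0]))+90)
# cross-check in scene view
print("scene px foot,sl,pl",proj(s,foot),proj(s,sl),proj(s,pl))
yaw=np.radians(-24);u=np.array([np.cos(yaw),np.sin(yaw)])
print("sleeve rel foot",(sl-foot)[:2]@u,(sl-foot)[:2]@[-u[1],u[0]])
E
```

```text
footL [0.5763 0.0364 0.012 ]
footR [ 0.5386 -0.0536  0.012 ]
lipL [0.4916 0.077  0.0155]
lipR [ 0.452  -0.0172  0.0155]
slTL [0.5536 0.0325 0.032 ]
slTR [ 0.5178 -0.041   0.032 ]
slBL [0.5169 0.0497 0.032 ]
slBR [ 0.4878 -0.0224  0.032 ]
plL [ 0.7015 -0.0389  0.069 ]
plR [ 0.676 -0.093  0.069]
houL [ 0.7417 -0.0533  0.084 ]
houR [ 0.709  -0.1203  0.084 ]
foot [ 0.55744364 -0.00856865  0.012     ] lip [0.4717886  0.02987785 0.0155    ] sl [0.51900672 0.00471091 0.032     ] pl [ 0.68871677 -0.06597468  0.069     ] hou [ 0.72538296 -0.08680246  0.084     ]
w foot 0.09758368511111651 lip-foot 0.09388780364049812 foot-pl 0.14327626733222987
yaw -24.173057305716718
yaw -23.619864448871937
yaw -23.838860355741645
yaw -24.7074460143557
footL perp yaw -22.752780221921284
lipL perp yaw -22.790881675920758
slTL perp yaw -25.930973170772504
slBL perp yaw -21.960690013297352
plL perp yaw -25.24151894425725
scene px foot,sl,pl [379.55166671 248.40819768] [361.52623581 247.99628505] [449.55517654 202.6969917 ]
sleeve rel foot -0.04051515465300029 -0.003502221594771145
```

Checks against the known sizes:
- Landing length measures 0.094 (0.090 to 0.0945 expected), and foot to plate 0.143 (about 0.1485 cos 8°).
- Yaw is -24°, and the sleeve lies 40 mm before the foot, in the range 30 to 52 mm.
- The points project onto the same things in the scene view.

The fingers will be partly closed (30 mm gap, 66 mm over the backs) so that both tips push. I'm moving in now.

>>> arm_command --deltas '[-0.03, -0.03, 0, 1, 0.33, -0.07, -0.075, 0, 2, 0.33, -0.11, -0.12, 0, 3, 0.33, -0.15, -0.163, 0, 4, 0.33, -0.19, -0.206, 0, 5, 0.33, -0.23, -0.25, 0, 6, 0.33, -0.27, -0.293, 0, 7, 0.33, -0.31, -0.336, 0, 8, 0.33, -0.35, -0.38, 0, 9, 0.33, -0.38, -0.412, 0, 9, 0.33]' --force 20

```text
t: 1.35
tcp_pos: [0.4293, 0.129, 0.2336]
tcp_rot: [3.142, 0.0, 2.72]
contact_force: [0.2, 1.5, -0.4]
opening: 0.0305
grasp_force: 0.0
```

>>> arm_command --deltas '[-0.03, -0.025, 0.02, 0, 0.33, -0.06, -0.05, 0.05, 0, 0.33, -0.09, -0.07, 0.08, 0, 0.33, -0.0966, -0.0765, 0.11, 0, 0.33, -0.0966, -0.0765, 0.11, 0, 0.33, -0.0966, -0.0765, 0.11, 0, 0.33]'

```text
t: 2.1
tcp_pos: [0.486, 0.0229, 0.1243]
tcp_rot: [3.141, 0.0, 2.723]
contact_force: [0.5, -0.1, 0.0]
opening: 0.0305
grasp_force: 0.0
```

Run:
```python
from bench import monitor, vision
import cv2
s=vision.camera("scene")["color"]; t=vision.camera("top")["color"]
a=cv2.resize(s[120:310,280:520],None,fx=2.4,fy=2.4,interpolation=cv2.INTER_CUBIC)
cv2.imwrite("pics/s1.png",a)
x=monitor.get_state();print(x["tcp_pos"],x["tcp_rot"],x["contact_force"],x["joint_positions"])
```

```text
[0.48638472 0.0232831  0.12479242] [3.13995799e+00 1.46587060e-03 2.72403171e+00] [-0.38318866  0.95789054  0.91128392] [-0.43496626  0.35951069  0.37984281  2.10552067 -0.20301745  0.70839046
  1.23070657]
```

View pics/s1.png

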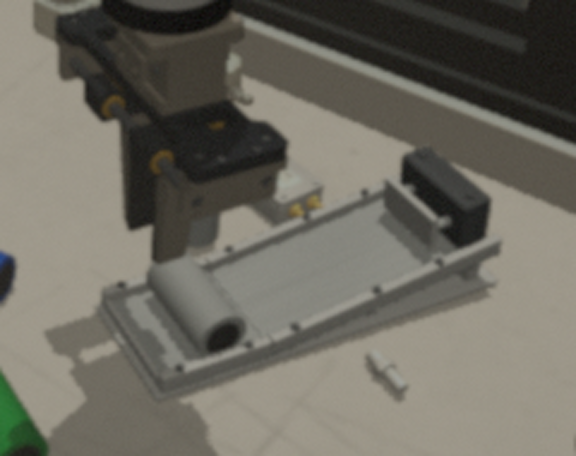

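The crop shows both fingers straight above the landing, behind the sleeve (tips near (165,265)), with the plate out ahead. Next I go down behind it.

>>> arm_command --deltas '[0, 0, 0.02, 0, 0.33, 0, 0, 0.04, 0, 0.33, 0, 0, 0.055, 0, 0.33, 0, 0, 0.066, 0, 0.33, 0, 0, 0.074, 0, 0.33, 0, 0, 0.08, 0, 0.33, 0, 0, 0.081, 0, 0.33, 0, 0, 0.081, 0, 0.33]'

```text
t: 3.2
tcp_pos: [0.486, 0.0223, 0.0427]
tcp_rot: [3.141, 0.0, 2.723]
contact_force: [-0.6, 0.1, -0.6]
opening: 0.0303
grasp_force: 0.0
```

Run:
```python
from bench import monitor, vision
import cv2
s=vision.camera("scene")["color"]; t=vision.camera("top")["color"]
f=lambda i,k:cv2.resize(i,None,fx=k,fy=k,interpolation=cv2.INTER_CUBIC)
a=f(s[180:300,300:440],2.8);b=f(t[150:270,320:440],2.8)
cv2.imwrite("pics/s2.png",cv2.hconcat([a,b]))
x=monitor.get_state();print(x["tcp_pos"],x["tcp_rot"],x["contact_force"])
```

```text
[0.48602007 0.0223555  0.04286344] [3.14122493e+00 4.90865503e-04 2.72265781e+00] [0.28183519 0.08741103 0.03879124]
```

View pics/s2.png

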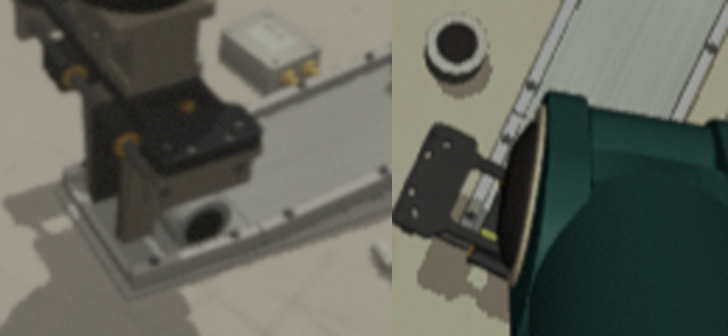

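The left half shows both fingers inside the lane behind the sleeve, whose bore is at (205,222). In the right half the wrist hides it from above. Pushing slowly now.

>>> arm_command --deltas '[-0.003, 0, 0, 0, 0.33, -0.006, 0, 0, 0, 0.33, -0.008, 0, 0, 0, 0.33, -0.01, 0, 0, 0, 0.33, -0.012, 0, 0, 0, 0.33, -0.015, 0, 0, 0, 0.33, -0.018, 0, 0, 0, 0.33, -0.021, 0, 0, 0, 0.33, -0.024, 0, 0, 0, 0.33, -0.027, 0, 0, 0, 0.33]'

```text
t: 4.55
tcp_pos: [0.5106, 0.0113, 0.0426]
tcp_rot: [3.142, 0.0, 2.723]
contact_force: [-0.5, 0.3, -0.0]
opening: 0.0302
grasp_force: 0.1
```

>>> arm_command --deltas '[-0.003, 0, 0, 0, 0.33, -0.006, 0, 0, 0, 0.33, -0.009, 0, 0, 0, 0.33, -0.012, 0, 0, 0, 0.33, -0.015, 0, 0, 0, 0.33, -0.018, 0, 0, 0, 0.33, -0.021, 0, 0, 0, 0.33, -0.024, 0, -0.0004, 0, 0.33, -0.027, 0, -0.0008, 0, 0.33, -0.03, 0, -0.0013, 0, 0.33]'

```text
t: 5.8
tcp_pos: [0.538, -0.0009, 0.0439]
tcp_rot: [3.142, -0.0, 2.723]
contact_force: [-1.0, 0.3, 1.3]
opening: 0.0307
grasp_force: 0.6
```

Run:
```python
from bench import monitor, vision
import cv2
s=vision.camera("scene")["color"]
cv2.imwrite("pics/s3.png",cv2.resize(s[150:300,300:500],None,fx=3,fy=3,interpolation=cv2.INTER_CUBIC))
x=monitor.get_state();print(x["tcp_pos"],x["tcp_rot"],x["contact_force"],x["wrist_torque"])
```

```text
[ 0.53856199 -0.00116229  0.04404594] [3.14143453e+00 8.55966351e-04 2.72244672e+00] [ 0.93736135 -0.60682787  0.01419826] [0.00208504 0.03312467 0.03604907]
```

View pics/s3.png

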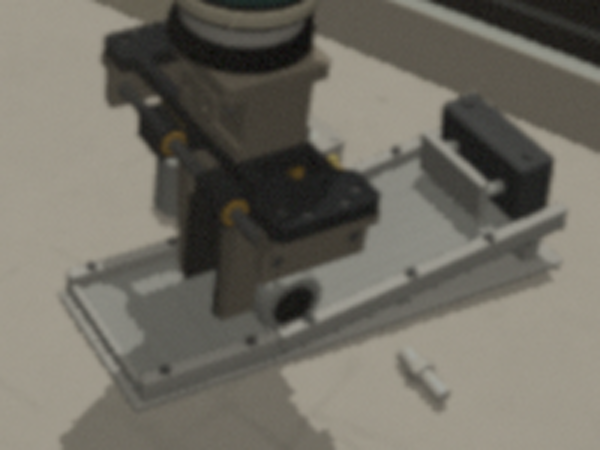

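The sleeve's bore at (293,303) touches the fingers at the foot of the slope and sits square. I continue up the slope, raising by tan 8°.

>>> arm_command --deltas '[-0.003, 0, -0.0004, 0, 0.33, -0.006, 0, -0.0008, 0, 0.33, -0.009, 0, -0.0013, 0, 0.33, -0.012, 0, -0.0017, 0, 0.33, -0.015, 0, -0.0021, 0, 0.33, -0.018, 0, -0.0025, 0, 0.33, -0.021, 0, -0.003, 0, 0.33, -0.024, 0, -0.0034, 0, 0.33, -0.027, 0, -0.0038, 0, 0.33, -0.03, 0, -0.0042, 0, 0.33]'

```text
t: 7.1
tcp_pos: [0.5655, -0.0131, 0.0481]
tcp_rot: [3.142, 0.0, 2.723]
contact_force: [-1.6, 0.0, 0.5]
opening: 0.0303
grasp_force: 0.6
```

>>> arm_command --deltas '[-0.003, 0, -0.0004, 0, 0.33, -0.006, 0, -0.0008, 0, 0.33, -0.009, 0, -0.0013, 0, 0.33, -0.012, 0, -0.0017, 0, 0.33, -0.015, 0, -0.0021, 0, 0.33, -0.018, 0, -0.0025, 0, 0.33, -0.021, 0, -0.003, 0, 0.33, -0.024, 0, -0.0034, 0, 0.33, -0.027, 0, -0.0038, 0, 0.33, -0.03, 0, -0.0042, 0, 0.33]'

```text
t: 8.35
tcp_pos: [0.5928, -0.0254, 0.0523]
tcp_rot: [-3.142, 0.0, 2.723]
contact_force: [-1.0, 0.3, -0.5]
opening: 0.0305
grasp_force: 0.6
```

Run:
```python
from bench import monitor, vision
import cv2,numpy as np
s=vision.camera("scene")["color"]
cv2.imwrite("pics/s4.png",cv2.resize(s[150:300,300:500],None,fx=3,fy=3,interpolation=cv2.INTER_CUBIC))
x=monitor.get_state();p=x["tcp_pos"];print(p,p[:2]@[.9135,-.4067]-.5127,p[:2]@[.4067,.9135],x["tcp_rot"],x["contact_force"],x["wrist_torque"])
```

```text
[ 0.59339242 -0.02560655  0.05242065] 0.03977816315510996 0.21794111705323088 [3.14150036e+00 9.42175409e-04 2.72248930e+00] [-0.08189079  0.56471762 -0.00613734] [-0.00071802  0.0345204   0.00400241]
```

View pics/s4.png

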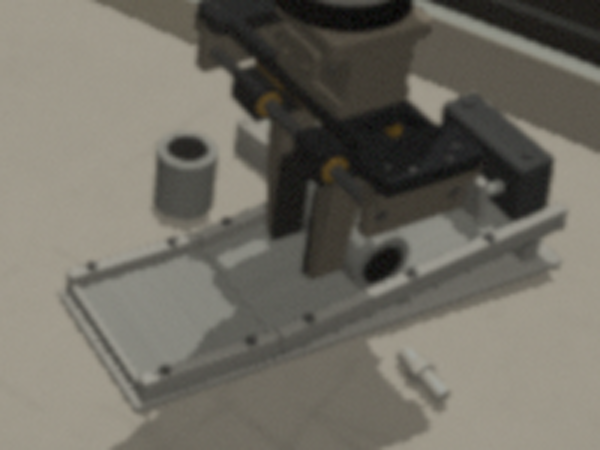

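The sleeve (bore at (383,260)) is mid-slope, square and against the fingers. The spare sleeve and adapter haven't moved. I continue towards the plate.

>>> arm_command --deltas '[-0.003, 0, -0.0004, 0, 0.33, -0.006, 0, -0.0008, 0, 0.33, -0.009, 0, -0.0013, 0, 0.33, -0.012, 0, -0.0017, 0, 0.33, -0.015, 0, -0.0021, 0, 0.33, -0.018, 0, -0.0025, 0, 0.33, -0.021, 0, -0.003, 0, 0.33, -0.024, 0, -0.0034, 0, 0.33, -0.027, 0, -0.0038, 0, 0.33, -0.03, 0, -0.0042, 0, 0.33]'

```text
t: 9.65
tcp_pos: [0.6203, -0.0375, 0.0565]
tcp_rot: [3.142, 0.0, 2.723]
contact_force: [-2.1, 0.3, -0.1]
opening: 0.031
grasp_force: 0.6
```

>>> arm_command --deltas '[-0.002, 0, -0.0003, 0, 0.33, -0.004, 0, -0.0006, 0, 0.33, -0.006, 0, -0.0008, 0, 0.33, -0.008, 0, -0.0011, 0, 0.33, -0.01, 0, -0.0014, 0, 0.33, -0.012, 0, -0.0017, 0, 0.33, -0.014, 0, -0.002, 0, 0.33, -0.016, 0, -0.0022, 0, 0.33, -0.018, 0, -0.0025, 0, 0.33, -0.02, 0, -0.0028, 0, 0.33]'

```text
t: 10.9
tcp_pos: [0.6385, -0.0456, 0.0593]
tcp_rot: [3.142, 0.0, 2.723]
contact_force: [-0.5, -0.4, 0.3]
opening: 0.0307
grasp_force: 0.6
```

```bash
cat > st.py <<'E'
from bench import monitor, vision
import cv2,numpy as np,sys
s=vision.camera("scene")["color"]; n=sys.argv[1]
cv2.imwrite(f"pics/{n}.png",cv2.resize(s[165:265,380:500],None,fx=5,fy=5,interpolation=cv2.INTER_CUBIC))
F=[]
for i in range(8):
    x=monitor.get_state(); f=x["contact_force"]; F.append(f[:2]@[.9135,-.4067]); vision.camera("scene")
p=x["tcp_pos"];print(p,p[:2]@[.9135,-.4067]-.5127,p[:2]@[.4067,.9135],x["tcp_rot"],"along",np.round(F,2),np.mean(F),x["wrist_torque"])
E
python3 st.py s5
```

```text
[ 0.63835648 -0.04566017  0.05927611] 0.0890086311680216 0.2179090176024034 [-3.14157075e+00  1.43745780e-04  2.72257201e+00] along [-0.15 -0.53 -0.51 -0.56 -0.63  0.34 -0.35 -0.57] -0.3704219068570838 [0.01875707 0.09995241 0.02308827]
```

View pics/s5.png

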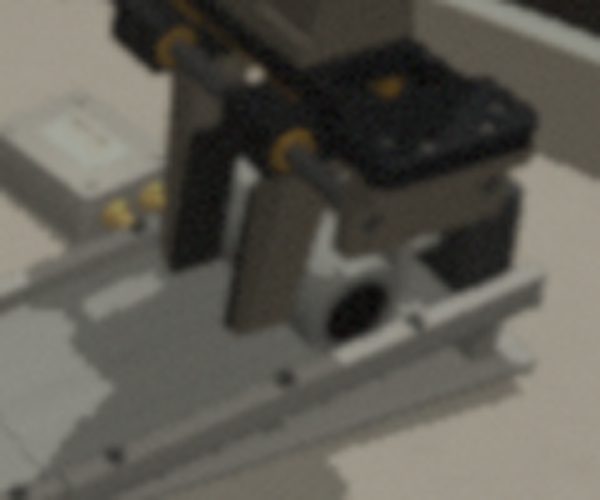

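The sleeve (bore at (358,308)) is just short of the plate. I advance at about 1 mm per row and watch the force.

>>> arm_command --deltas '[-0.001, 0, -0.0001, 0, 0.33, -0.002, 0, -0.0003, 0, 0.33, -0.003, 0, -0.0004, 0, 0.33, -0.004, 0, -0.0006, 0, 0.33, -0.005, 0, -0.0007, 0, 0.33, -0.006, 0, -0.0008, 0, 0.33, -0.007, 0, -0.001, 0, 0.33, -0.008, 0, -0.0011, 0, 0.33, -0.009, 0, -0.0013, 0, 0.33, -0.01, 0, -0.0014, 0, 0.33]'

```text
t: 12.6
tcp_pos: [0.6472, -0.0494, 0.0605]
tcp_rot: [3.142, -0.001, 2.723]
contact_force: [-3.8, 2.2, 0.8]
opening: 0.0302
grasp_force: 1.9
```

```bash
python3 st.py s6
```

```text
[ 0.64734861 -0.04953625  0.06058187] 0.09879935033565301 0.21802531828852637 [ 3.14158205e+00 -3.05536664e-04  2.72271664e+00] along [-4.07 -2.9  -4.27 -4.09 -3.61 -2.89 -3.92 -4.51] -3.7833496921165595 [ 0.41571962  0.73486688 -0.01667807]
```

>>> arm_command --deltas '[-0.0005, 0, -0.0001, 0, 0.33, -0.001, 0, -0.0001, 0, 0.33, -0.0015, 0, -0.0002, 0, 0.33, -0.002, 0, -0.0003, 0, 0.33, -0.002, 0, -0.0003, 0, 0.33]'

```text
t: 13.68
tcp_pos: [0.6493, -0.0504, 0.061]
tcp_rot: [3.142, -0.0, 2.723]
contact_force: [-4.1, 2.0, 1.0]
opening: 0.0304
grasp_force: 2.1
```

```bash
python3 st.py s7
```

```text
[ 0.64925999 -0.05045117  0.06094122] 0.10091749307000886 0.217966899886659 [-3.14158878e+00 -8.18989040e-05  2.72271579e+00] along [-4.17 -4.18 -4.36 -4.4  -3.59 -4.98 -4.28 -4.24] -4.275163526720954 [ 0.5019067   0.83657709 -0.05040644]
```

View pics/s7.png

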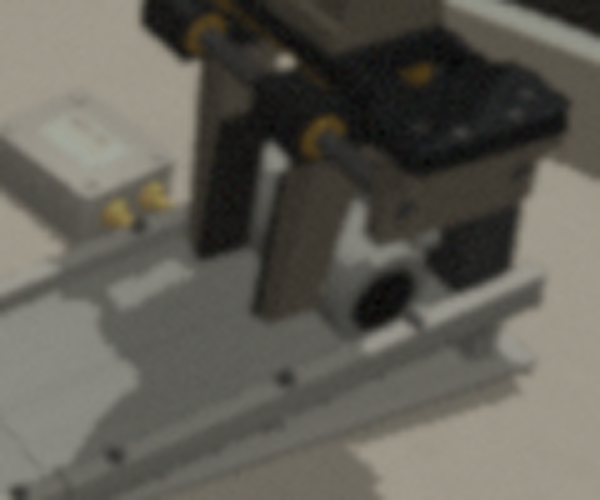

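>>> arm_command --deltas '[-0.0005, 0, -0.0001, 0, 0.33, -0.001, 0, -0.0001, 0, 0.33, -0.0015, 0, -0.0002, 0, 0.33, -0.002, 0, -0.0003, 0, 0.33, -0.0025, 0, -0.0003, 0, 0.33, -0.0025, 0, -0.0003, 0, 0.33]'

```text
t: 14.88
tcp_pos: [0.6515, -0.0515, 0.0613]
tcp_rot: [3.142, -0.0, 2.723]
contact_force: [-4.5, 1.9, 1.6]
opening: 0.0305
grasp_force: 2.5
```

```bash
python3 st.py s8
```

```text
[ 0.65151736 -0.0514841   0.06131188] 0.1033996933355742 0.21794139087810083 [ 3.14158147e+00 -1.99695302e-04  2.72261870e+00] along [-5.42 -4.57 -4.84 -4.23 -6.25 -4.18 -5.13 -4.98] -4.949576332469521 [ 0.53869604  1.01634648 -0.03504878]
```

>>> arm_command --deltas '[-0.0003, 0, 0, 0, 0.33, -0.0006, 0, -0.0001, 0, 0.33, -0.0009, 0, -0.0001, 0, 0.33, -0.0012, 0, -0.0002, 0, 0.33, -0.0012, 0, -0.0002, 0, 0.33, -0.0012, 0, -0.0002, 0, 0.33]'

```text
t: 16.08
tcp_pos: [0.6524, -0.0519, 0.0614]
tcp_rot: [-3.142, -0.001, 2.723]
contact_force: [-4.7, 3.1, -0.2]
opening: 0.03
grasp_force: 2.7
```

```bash
python3 st.py s9
```

```text
[ 0.65239456 -0.05185264  0.06142713] 0.10435090085573762 0.2179614797941129 [-3.14156077e+00 -7.11759460e-04  2.72268790e+00] along [-6.16 -6.27 -6.05 -4.94 -5.52 -5.3  -5.25 -5.67] -5.644924846069408 [ 0.5761087   1.12645419 -0.08621987]
```

View pics/s9.png

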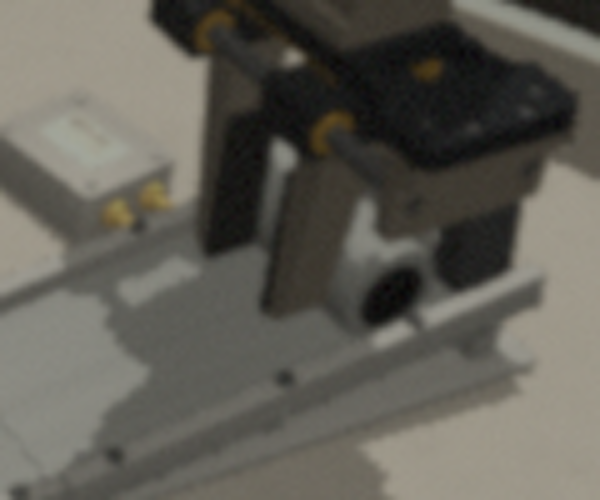

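The bore now sits at (392,293), which is scene (458.4,223.6), and the sleeve is square. I'll check the position along the deck from this pixel.

Run:
```python
from h import *
s=pickle.load(open("scene0.pkl","rb"))
u=np.array([.9135,-.4067]);n=np.array([.4067,.9135]);t=np.radians(8)
for d in (.130,.134,.138,.142):
    xl=d*np.cos(t)-.02*np.sin(t);z=.012+d*np.sin(t)+.02*np.cos(t)
    for lat in(.218-.04,):
        xy=(.5127+xl)*u+lat*n; print(d,xl.round(4),proj(s,[*xy,z]))
# initial check: bore centre in first scene image expected at
xy=(.5127-.0405)*u+.178*n; print("start bore",proj(s,[*xy,.032]))
```

```text
0.13 0.126 [454.45547392 226.85700058]
0.134 0.1299 [456.31181426 226.01165643]
0.138 0.1339 [458.1637075  225.16833741]
0.142 0.1378 [460.0111696  224.32703625]
start bore [372.46327763 261.99100521]
```

Pixel and TCP both give about 8.5 mm in, and the force agrees or says deeper. I add 1 mm for margin.

>>> arm_command --deltas '[-0.0003, 0, 0, 0, 0.33, -0.0006, 0, -0.0001, 0, 0.33, -0.001, 0, -0.0001, 0, 0.33, -0.001, 0, -0.0001, 0, 0.33, -0.001, 0, -0.0001, 0, 0.33, -0.001, 0, -0.0001, 0, 0.33, -0.001, 0, -0.0001, 0, 0.33]'

```text
t: 17.4
tcp_pos: [0.6532, -0.0523, 0.0615]
tcp_rot: [-3.142, -0.001, 2.723]
contact_force: [-5.6, 2.7, 1.4]
opening: 0.0305
grasp_force: 2.9
```

```bash
python3 st.py s10; python3 -c "
from bench import env
print(env.job_done())"
```

```text
[ 0.65320607 -0.05220416  0.06154206] 0.1052351760694179 0.2179704028093276 [-3.14157592e+00 -9.86395461e-04  2.72266614e+00] along [-6.56 -5.79 -5.18 -5.85 -5.56 -6.42 -6.73 -6.8 ] -6.109818146346036 [ 0.58939546  1.19433218 -0.09261757]
the job is handed in; nothing more can be done
None
```

I pushed the sleeve up the slope with the fingertips and handed the job in with it held against the stop plate, pressed in about 9 mm of its 12 mm by my estimate from position and force (no verdict came back).

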